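# Unlock the pantry lock box

## Robot

A 6-joint arm with a two-finger parallel gripper is mounted at the origin on the work surface. World frame = base frame: x ahead of the robot, y to its left, z up, the work surface at z = 0. Lengths are in mm, angles in degrees, forces in N, time in s.
With the tool pointing down it reaches from about 350 to 800 mm from the base axis. Payload 7.3 kg.
Tool frame: the origin (TCP) lies midway between the tips of the shut fingers; the grasp point (between the pads) lies 19 mm behind it (arm.pinch_z is the distance from the TCP to the grasp point, in mm); z points along the fingers, y is the line along which they close (so a half turn about z gives the same grasp; the last joint's range is limited). The gripper opens to 85 mm and grips with 20 to 120 N. Pads are 22 mm wide; open, the fingers measure 114 mm over their backs; the gripper's body (76 mm by 85 mm) begins 54 mm behind the grasp point. The pads swing forward as they close: fully open they stand 13 mm farther back than shut.
Start: joints at [59.416, 19.595, 87.324, -0, 73.075, -8.365], TCP at [198.517, 486.04, 231.322] pointing down, gripper open.
Joint ranges: [-145.02, 145.02], [-44.19, 115.74], [2.07, 154.8], [-57.11, 237.11], [16.16, 152.29], [-177.93, 177.93]. Speed limits (degrees/s): [147.25, 147.25, 180, 180, 180, 180].

## Interface

Orientations are given as [roll, pitch, yaw] about the fixed x, y, z axes, in that order (R = Rz(yaw) Ry(pitch) Rx(roll)).
In Python, from bench import telemetry, vision, job, arm gives the robot as it stands.
- The arm moves only by the tool arm_command, never from a script. Its arguments are lists of equal length, an entry for each row: "fingers": the finger opening in m, from 0 to 0.0854; "travel": the shift along the tool's x, y, z in m, a list of three; "twist": the turn about the tool's z in rad. In form: {"fingers": [fingers, ...], "travel": [[x, y, z], ...], "twist": [twist, ...]}. A call has 1 to 12 rows; each row is the pose to reach, as a shift and turn from the pose commanded when the call began, along the tool's axes at that moment; what a row does not reach only later rows make up. A row lasts 1/10 s, in which the tool goes at most 50 mm and 8.59 degrees, less where a joint would pass 70% of its speed; a pose out of reach is approached as far as the arm can. A call with a gripper value outside its range is refused whole. The fingers move at their own pace and stop on an object; "force" is the grip in N (left out, the last holds). Time passes only in rows, so rows that repeat a pose let the fingers close. It gives the time, the measured TCP pose, the force, the opening and the grip force at its end, in the units of the state.
- telemetry.get_obs(): the state, without advancing time (a new reading comes with each control period).
- vision.grab_frame(name): name is "scene" or "top" or "wrist"; returns a dict with "img" (420x560x3 uint8, red, green, blue), "range_z" (420x560 float32, mm along the optical axis (not along the pixel's ray), 0 where there is no reading), "fx", "fy", "cx", "cy" (pixels), "dist" ([k1, k2, p1, p2, k3] as OpenCV has them; the pictures are not rectified), "pose" (4x4, takes a point from camera to world coordinates); the wrist camera has in their place "tool_from_camera" (4x4, takes a point from camera to tool coordinates, whose origin is the TCP and whose axes are the flange's). Camera axes: x right, y up, looking along -z (the intrinsics and any distortion apply to the point x, -y, -z); pixel columns grow to the right and rows downward; lengths in mm; the calibration is good to about 2 mm. A picture is of the moment at which its call begins: read the wrist's pose just before it.
- job.job_done(): hands the job in; it is judged then, once.
The state is a dict: "t": time; "joint_pos": joint angles; "qd": joint speeds; "effort": joint torques, N m; "eef_pos": TCP position; "orientation": TCP orientation; "ft_force": force on the tool from outside, world axes, zero at the start; "ft_torque": the same for the moment, N m; "finger_gap": finger opening in mm; "grip_force": force on a finger pad.
Only numpy, scipy, OpenCV 4.12 (cv2) and the standard library are available. Lean on these libraries where they do the work, as an engineer would, in place of code of your own. Each camera call takes 0.05 s, during which the arm holds its last target. There are 200 camera calls.

## Task

Take the yellow key out of the key stand, push it fully home into the lock of the black box with the yellow lid, then turn it clockwise (seen from above) to its stop so that the hidden bolt is drawn and the lid comes ajar. Let go and leave the key sitting fully in the turned lock; leave the blue key in the stand.

Things in the scene. Friction and masses are not known exactly. Their poses are not given: they have to be found in the camera images.
- yellow_key_head (a point): Centre of the flat yellow head (70 mm wide along x, 12 thick along y: pinch here, 30 high) of the key to use. It stands upright in a pale wooden stand (45 high). Below, on the same axis, a steel blade 20 (x) by 8 mm (y), tip 80 below this point, 35 of it in the stand at the start. z points up, tip to head; 80 g. It fits the lock either way round (half turn about z).
- blue_key_head (a point): Centre of the blue head of the wrong key, same shape and size, upright in the stand's other slot, 110 mm beside the yellow one; leave it there. Either key may be in either slot.
- keyway (a point): Centre of the key slot's mouth on the vertical axis of the lock (steel plug in yellow ring, 64 mm wide) on the near deck of a black box; fixed. Mouth 100 mm above table, 15 above deck; yellow lid starts 60 from the axis, far side. x: long side of slot at the start; z up. Slot 24 x 12, 35 deep, with 5 mm bevel. With the key fully home its head centre is 45 mm above.
- lock (a joint): Angle of the lock's plug, rad: 0 locked (start), growing clockwise seen from above to a fixed stop at 1.3 (75 degrees). Turns stiffly (about 0.15 to 0.3 N m), stays where left; the blade has about 0.2 rad of play in the slot before it drives the plug. It draws the hidden bolt; as it turns, the lid's front edge rises by up to 20 mm.

How it is judged:
By the outcome, as a careful person would: the job done as asked, in the order asked, and still so for the second after the job is handed in, with the robot touching nothing.
It also fails if it takes over 42 s, if anything falls off the work surface, if the arm or the gripper's body presses on something with over 40 N, if the wrist force passes 120 N, or if a joint passes its speed limit or range.

## Working session

There is one attempt and no reset: what is moved stays moved. The work goes in short steps, Python scripts to look and compute and a tool call to move; the robot and the scene stay as the last step left them, time stands still between calls to the robot, and variables do not carry over. Pictures are saved under pics/ and viewed, at most 10 in all, crops included, and the job is handed in when it is done.

Besides the shell and the picture viewer there is one more tool, called after ">>>" by a JSON object that holds its "method" and its "body". arm_command: Moves the arm, as the interface text tells. Its arguments: {"type":"object","properties":{"fingers":{"type":"array","items":{"type":"number"}},"travel":{"type":"array","items":{"type":"array","items":{"type":"number"}}},"twist":{"type":"array","items":{"type":"number"}},"force":{"type":"number"}},"required":["fingers","travel","twist"]}

```bash
mkdir -p pics
cat > h.py <<'E'
import numpy as np,cv2
from bench import telemetry,vision,job,arm
from scipy.spatial.transform import Rotation as R
def grab(n):
    s=telemetry.get_obs(); f=vision.grab_frame(n)
    if n=="wrist":
        T=np.eye(4);T[:3,:3]=R.from_euler('xyz',s["orientation"],degrees=True).as_matrix();T[:3,3]=s["eef_pos"]
        f["pose"]=T@np.array(f["tool_from_camera"])
    return f
def rays(f,uv):
    K=np.array([[f["fx"],0,f["cx"]],[0,f["fy"],f["cy"]],[0,0,1]])
    p=cv2.undistortPoints(np.array(uv,float).reshape(-1,1,2),K,np.array(f["dist"],float)).reshape(-1,2)
    return np.c_[p[:,0],-p[:,1],-np.ones(len(p))]
def cloud(f,mask):
    v,u=np.nonzero(mask&(f["range_z"]>0)); d=rays(f,np.c_[u,v])*f["range_z"][v,u][:,None]
    P=np.array(f["pose"]); return d@P[:3,:3].T+P[:3,3],u,v
def plane(f,uv,z):
    P=np.array(f["pose"]); d=rays(f,uv)@P[:3,:3].T; o=P[:3,3]
    return o+d*((z-o[2])/d[:,2])[:,None]
def save(f,n): cv2.imwrite("pics/"+n,cv2.cvtColor(f["img"],cv2.COLOR_RGB2BGR))
def masks(f):
    h=cv2.cvtColor(f["img"],cv2.COLOR_RGB2HSV);H,S,V=h[...,0],h[...,1],h[...,2]
    return {"yel":(H>19)&(H<36)&(S>130)&(V>80),"blu":(H>95)&(H<130)&(S>110)&(V>50)}
E
python3 - <<'E'
from h import *
s=telemetry.get_obs();print(s)
for n in("scene","top"):
    f=grab(n);save(f,n+"0.png")
    for k,m in masks(f).items():
        N,L,st,c=cv2.connectedComponentsWithStats(m.astype(np.uint8))
        for i in range(1,N):
            if st[i,4]>40:
                p,_,_=cloud(f,L==i)
                if len(p):print(n,k,st[i],np.percentile(p,[5,50,95],axis=0).round().tolist())
E
```

```text
{'t': 0.0, 'joint_pos': array([ 5.94172369e+01,  1.96358681e+01,  8.73767709e+01,  7.47191003e-04,
        7.30763036e+01, -8.36527272e+00]), 'qd': array([ 0.18574881,  0.02143278, -0.00380087, -0.03168862, -0.12446926,
        0.13394762]), 'effort': array([-1.15240986e-03, -4.33677936e+01, -2.46007597e+01, -3.51155522e-04,
        7.96099630e-03, -1.95717865e-05]), 'eef_pos': array([198.28290571, 485.67850585, 230.63392062]), 'orientation': array([-1.79912108e+02, -1.36465616e-02,  1.57782281e+02]), 'ft_force': array([ 0.59383181, -0.26450646, -0.43361391]), 'ft_torque': array([0.05698136, 0.00777825, 0.01352579]), 'grip_force': 0.0, 'finger_gap': 85.14716989134425}
scene yel [150 185  34  31 456] [[541.0, -202.0, 87.0], [579.0, -169.0, 100.0], [598.0, -145.0, 103.0]]
scene yel [  51  209  160  116 9299] [[640.0, -296.0, 91.0], [712.0, -192.0, 93.0], [780.0, -86.0, 97.0]]
scene yel [423 218  14  34 222] [[487.0, 306.0, 85.0], [519.0, 311.0, 104.0], [544.0, 317.0, 106.0]]
scene blu [   0  148   70  134 4999] [[547.0, -556.0, 8.0], [640.0, -441.0, 59.0], [765.0, -439.0, 100.0]]
scene blu [365 202  14  34 205] [[479.0, 198.0, 91.0], [513.0, 203.0, 104.0], [537.0, 209.0, 107.0]]
top yel [ 100    0  160   16 2449] [[1241.0, 145.0, -435.0], [1260.0, 388.0, -426.0], [1285.0, 643.0, -421.0]]
top yel [ 300    0  160   17 2637] [[1241.0, -547.0, -433.0], [1262.0, -294.0, -426.0], [1288.0, -51.0, -421.0]]
top yel [ 329   86  123   82 8592] [[638.0, -297.0, 90.0], [708.0, -188.0, 93.0], [778.0, -78.0, 96.0]]
top yel [370 178  32  31 386] [[538.0, -206.0, 84.0], [567.0, -177.0, 100.0], [596.0, -147.0, 102.0]]
top yel [146 202  10  33 222] [[480.0, 306.0, 45.0], [511.0, 312.0, 103.0], [541.0, 327.0, 106.0]]
top blu [ 510   91   50  118 3739] [[545.0, -577.0, 10.0], [706.0, -520.0, 14.0], [772.0, -442.0, 101.0]]
top blu [201 207   8  31 189] [[476.0, 196.0, 87.0], [504.0, 200.0, 103.0], [532.0, 207.0, 106.0]]
```

View pics/scene0.png

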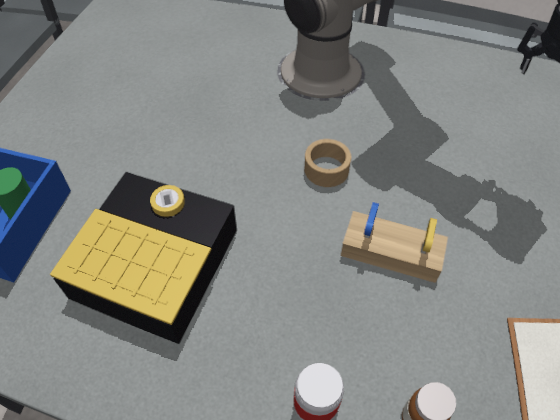

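View pics/top0.png

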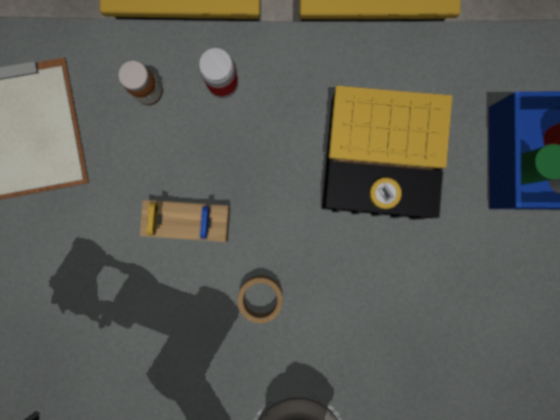

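Run:
```python
from h import *
f=grab("top");m=masks(f)
for k,b in(("yel",(146,202,10,33)),("blu",(201,207,8,31))):
    M=m[k].copy();w=np.zeros_like(M);w[b[1]:b[1]+b[3],b[0]:b[0]+b[2]]=1;p,u,v=cloud(f,M&w)
    q=p[p[:,2]>98][:,:2].astype(np.float32);print(k,q.min(0),q.max(0),q.mean(0),cv2.minAreaRect(q),np.degrees(np.arctan2(*np.linalg.svd(q-q.mean(0),full_matrices=False)[2][0][::-1])))
w=np.zeros_like(m["yel"]);w[178:209,370:402]=1
p,u,v=cloud(f,m["yel"]&w);v0=np.c_[u,v].astype(np.float32)
q=plane(f,v0,100)[:,:2].astype(np.float32);print("ring",cv2.minEnclosingCircle(q),cv2.fitEllipse(cv2.convexHull(q)))
```

```text
yel [478.23697 303.5526 ] [542.7955 318.9608] [511.06662 311.3872 ] ((510.6871032714844, 312.10235595703125), (12.916091918945312, 64.29412841796875), 86.03545379638672) 177.08138
blu [472.713   195.51851] [535.2893  207.10953] [504.24268 201.49364] ((504.0731201171875, 201.99827575683594), (9.65156078338623, 62.97248840332031), 86.70693969726562) 176.19508
ring ((567.8165893554688, -175.61660766601562), 33.4422607421875) ((567.3603515625, -175.67910766601562), (64.30195617675781, 66.20524597167969), 31.099218368530273)
```

Scene: the yellow key is at scene (430,235) / top (152,218), with the blue one beside it at top (205,222). The lock ring is at top (386,193) on the black box, its slot seen tilted.

```bash
cat >> h.py <<'E'
def to(p,yaw):
    s=telemetry.get_obs();M=R.from_euler('xyz',s["orientation"],degrees=True)
    d=M.inv().apply(np.array(p)-s["eef_pos"])/1000
    y=-(yaw-s["orientation"][2]);y=(y+180)%360-180
    print("travel",d.round(4),"twist",np.radians(y).round(4),"deg",y.round(1),"pos",s["eef_pos"].round(1),s["orientation"].round(2),"t",s["t"],"gap",s["finger_gap"],"F",s["ft_force"].round(1),s["ft_torque"].round(2))
E
python3 - <<'E'
from h import *
to([511,312,210],176.4)
E
```

```text
travel [-0.3551 -0.0426  0.0208] twist -0.325 deg -18.6 pos [198.4 485.8 230.8] [-1.7994e+02 -1.0000e-02  1.5778e+02] t 0.15 gap 84.94301192526774 F [-0.2  0.6 -0.2] [-0.03 -0.    0.05]
```

>>> {"method": "arm_command", "body": {"fingers": [0.085,0.085,0.085,0.085,0.085,0.085,0.085,0.085,0.085,0.085,0.085,0.085], "travel": [[-0.03,-0.004,0],[-0.07,-0.008,0],[-0.11,-0.013,0],[-0.15,-0.018,0],[-0.19,-0.023,0],[-0.23,-0.028,0.005],[-0.27,-0.032,0.01],[-0.31,-0.037,0.015],[-0.34,-0.041,0.02],[-0.355,-0.043,0.021],[-0.355,-0.043,0.021],[-0.355,-0.043,0.021]], "twist": [-0.04,-0.08,-0.12,-0.16,-0.2,-0.24,-0.28,-0.32,-0.325,-0.325,-0.325,-0.325], "force": 60}}

```text
t: 1.35
eef_pos: [510.0, 312.5, 210.3]
orientation: [180.0, -0.1, 176.4]
ft_force: [-0.5, -0.3, 0.4]
finger_gap: 85.0
grip_force: 0.0
```

Run:
```python
from h import *
f=grab("wrist");save(f,"w1.png");m=masks(f)
for k in m:
    N,L,st,c=cv2.connectedComponentsWithStats(m[k].astype(np.uint8))
    for i in range(1,N):
        if st[i,4]>100:
            v,u=np.nonzero(L==i);print(k,st[i])
            p,_,_=cloud(f,L==i)
            if len(p):
                q=p[p[:,2]>99][:,:2].astype(np.float32)
                if len(q)>20:print(cv2.minAreaRect(q),q.mean(0),len(q))
to([511,312,72],176.4)
```

```text
yel [ 266  156   19   92 1579]
((509.61334228515625, 314.8503112792969), (11.796588897705078, 62.5100212097168), 86.01400756835938) [507.899  314.7605] 1404
blu [ 109  157   37   91 2509]
((502.57733154296875, 205.40377807617188), (13.103145599365234, 63.377811431884766), 86.46924591064453) [500.97424 206.27579] 1522
travel [-0.0014 -0.0009  0.1386] twist 0.001 deg 0.1 pos [509.7 312.9 210.6] [ 1.7998e+02 -3.0000e-02  1.7646e+02] t 1.4 gap 85.14766668988274 F [ 0.2  0.3 -1.3] [0.06 0.01 0.01]
```

View pics/w1.png

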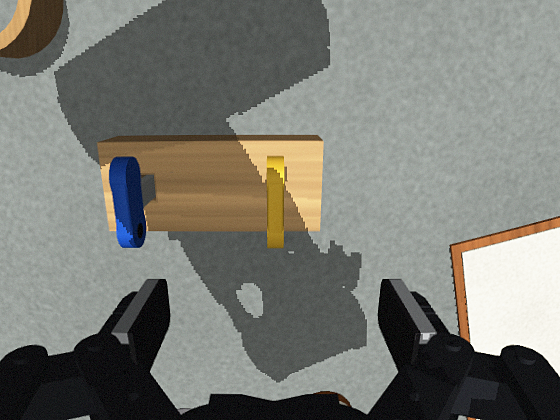

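The wrist view shows the yellow key at (275,201), centred between the fingers, with the blue key at (125,200), clear of them.

>>> {"method": "arm_command", "body": {"fingers": [0.085,0.085,0.085,0.085,0.085,0.085,0.04,0.0,0.0,0.0,0.0,0.0], "travel": [[-0.001,-0.001,0.03],[-0.001,-0.001,0.065],[-0.001,-0.001,0.1],[-0.001,-0.001,0.125],[-0.001,-0.001,0.138],[-0.001,-0.001,0.138],[-0.001,-0.001,0.138],[-0.001,-0.001,0.138],[-0.001,-0.001,0.138],[-0.001,-0.001,0.138],[-0.001,-0.001,0.138],[-0.001,-0.001,0.138]], "twist": [0,0,0,0,0,0,0,0,0,0,0,0], "force": 80}}

```text
t: 2.6
eef_pos: [512.2, 311.4, 73.0]
orientation: [179.9, 0.1, 176.4]
ft_force: [-0.6, 2.5, 4.1]
finger_gap: 11.0
grip_force: 78.1
```

>>> {"method": "arm_command", "body": {"fingers": [0,0,0,0,0,0,0,0,0,0,0,0], "travel": [[0,0,0],[0,0,0],[0,0,-0.004],[0,0,-0.01],[0,0,-0.02],[0,0,-0.035],[0,0,-0.06],[0,0,-0.09],[0,0,-0.12],[0,0,-0.14],[0,0,-0.15],[0,0,-0.15]], "twist": [0,0,0,0,0,0,0,0,0,0,0,0]}}

```text
t: 3.8
eef_pos: [512.2, 310.7, 223.6]
orientation: [180.0, 0.1, 176.4]
ft_force: [-0.0, 0.6, -0.3]
finger_gap: 11.1
grip_force: 78.6
```

Run:
```python
from h import *
to([500,-176,235],176.4)
```

```text
travel [-0.0185 -0.4865 -0.0116] twist -0.0002 deg -0.0 pos [512.2 310.7 223.6] [1.7998e+02 1.1000e-01 1.7639e+02] t 3.8 gap 11.118279386272455 F [-0.   0.6 -0.3] [-0.02  0.01 -0.02]
```

>>> {"method": "arm_command", "body": {"fingers": [0,0,0,0,0,0,0,0,0,0,0,0], "travel": [[0.0,-0.02,0],[-0.01,-0.06,0],[-0.02,-0.1,-0.005],[-0.03,-0.145,-0.01],[-0.04,-0.19,-0.015],[-0.05,-0.235,-0.015],[-0.06,-0.28,-0.015],[-0.07,-0.325,-0.015],[-0.08,-0.37,-0.015],[-0.09,-0.415,-0.015],[-0.1,-0.45,-0.015],[-0.11,-0.475,-0.015]], "twist": [0,0,0,0,0,0,0,0,0,0,0,0]}}

```text
t: 5.0
eef_pos: [590.8, -172.8, 235.2]
orientation: [180.0, -0.2, 176.3]
ft_force: [0.9, 0.5, -0.6]
finger_gap: 10.8
grip_force: 78.6
```

>>> {"method": "arm_command", "body": {"fingers": [0,0,0,0], "travel": [[0,-0.007,0],[0,-0.007,0],[0,-0.007,0],[0,-0.007,0]], "twist": [0,0,0,0]}}

```text
t: 5.4
eef_pos: [591.1, -175.6, 237.1]
orientation: [180.0, -0.0, 176.5]
ft_force: [0.6, 0.3, -1.4]
finger_gap: 10.9
grip_force: 78.6
```

Run:
```python
from h import *
f=grab("wrist");save(f,"w2.png");np.savez("w2.npz",**{k:v for k,v in f.items()});to([568,-176,200],176.4)
```

```text
travel [ 0.0232 -0.0018  0.0374] twist 0.0016 deg 0.1 pos [ 591.3 -175.6  237.4] [ 1.7998e+02 -1.0000e-02  1.7649e+02] t 5.45 gap 11.101629757789253 F [-0.6  0.2 -0.8] [ 0.01 -0.02 -0.01]
```

View pics/w2.png

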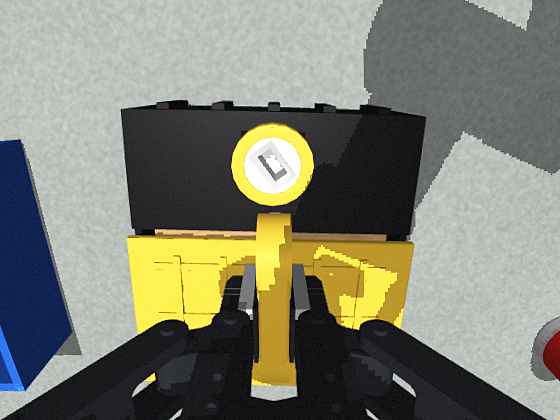

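The ring is at (272,165) with a slot tilted roughly 50° in the image, and the key is upright in the fingers at (273,300). Next I measure the slot.

Run:
```python
from h import *
f=dict(np.load("w2.npz"));img=f["img"]
v,u=np.nonzero(masks(f)["yel"][120:209,225:320]);q=plane(f,np.c_[u+225,v+120],100)[:,:2].astype(np.float32)
print("ring",cv2.minEnclosingCircle(q),cv2.fitEllipse(cv2.convexHull(q)))
# rectify 64x64mm patch around ring at z=100, 6px/mm
c=cv2.minEnclosingCircle(q)[0];P=np.array(f["pose"]);K=np.array([[f["fx"],0,f["cx"]],[0,f["fy"],f["cy"]],[0,0,1]])
g=np.mgrid[0:480,0:480];X=c[0]+(240-g[0])/10;Y=c[1]+(240-g[1])/10   # up=+x, left=+y
w=np.c_[X.ravel(),Y.ravel(),np.full(X.size,100.)];k=(w-P[:3,3])@P[:3,:3];k*=[1,-1,-1]
uv=cv2.projectPoints(k,np.zeros(3),np.zeros(3),K,f["dist"])[0].reshape(480,480,2).astype(np.float32)
o=cv2.remap(img,uv[...,0],uv[...,1],cv2.INTER_CUBIC);cv2.imwrite("pics/slot.png",o[...,::-1]);print(c)
```

```text
ring ((566.3602294921875, -173.73468017578125), 32.550418853759766) ((566.3551025390625, -173.95957946777344), (63.00688552856445, 64.5971450805664), 83.93157958984375)
(566.3602294921875, -173.73468017578125)
```

View pics/slot.png

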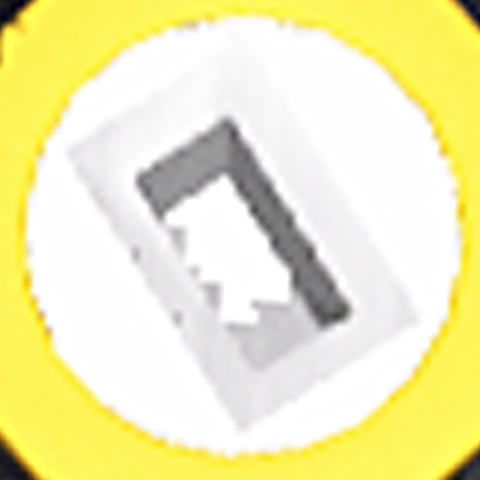

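Run:
```python
from h import *
f=dict(np.load("w2.npz"));m=masks(f)["yel"].copy();m[:,:250]=0;m[:,297:]=0;m[:212]=0
p,u,v=cloud(f,m);k=p[:,2]>255;q=p[k]
print(len(q),np.percentile(q,[1,5,50,95,99],axis=0).round(1).tolist(),v[k].min(),v[k].max())
to([568.6,-176,185],211.3)
```

```text
5494 [[554.1, -180.9, 256.3], [555.3, -179.3, 259.9], [577.4, -173.9, 268.2], [612.0, -168.0, 269.4], [617.2, -166.9, 269.8]] 215 382
travel [ 0.0226 -0.0018  0.0524] twist -0.6075 deg -34.8 pos [ 591.3 -175.6  237.4] [ 1.7998e+02 -1.0000e-02  1.7649e+02] t 5.45 gap 11.101629757789253 F [-0.6  0.2 -0.8] [ 0.01 -0.02 -0.01]
```

>>> {"method": "arm_command", "body": {"fingers": [0,0,0,0,0,0,0,0,0,0,0,0], "travel": [[0.005,0,0.01],[0.01,0,0.02],[0.015,0,0.03],[0.02,-0.001,0.04],[0.0228,-0.001,0.05],[0.0228,-0.001,0.055],[0.0228,-0.001,0.06],[0.0228,-0.001,0.062],[0.0228,-0.001,0.062],[0.0228,-0.001,0.062],[0.0228,-0.001,0.062],[0.0228,-0.001,0.062]], "twist": [-0.1,-0.2,-0.3,-0.4,-0.5,-0.58,-0.607,-0.607,-0.607,-0.607,-0.607,-0.607]}}

```text
t: 6.65
eef_pos: [568.7, -176.7, 175.6]
orientation: [-180.0, 0.0, -148.8]
ft_force: [-0.1, -0.3, 0.1]
finger_gap: 10.7
grip_force: 78.5
```

Run:
```python
from h import *
f=grab("scene")
a=cv2.resize(f["img"][130:250,100:260],(800,600),interpolation=cv2.INTER_CUBIC);cv2.imwrite("pics/s3.png",a[...,::-1]);to([568.4,-174.9,155],211.3)
```

```text
travel [-0.0007  0.0016  0.0205] twist -0.0024 deg -0.1 pos [ 568.6 -176.6  175.5] [-1.7998e+02  2.0000e-02 -1.4884e+02] t 6.7 gap 10.639361989464383 F [-0.1 -0.2 -1.4] [ 0.04 -0.01 -0.01]
```

View pics/s3.png

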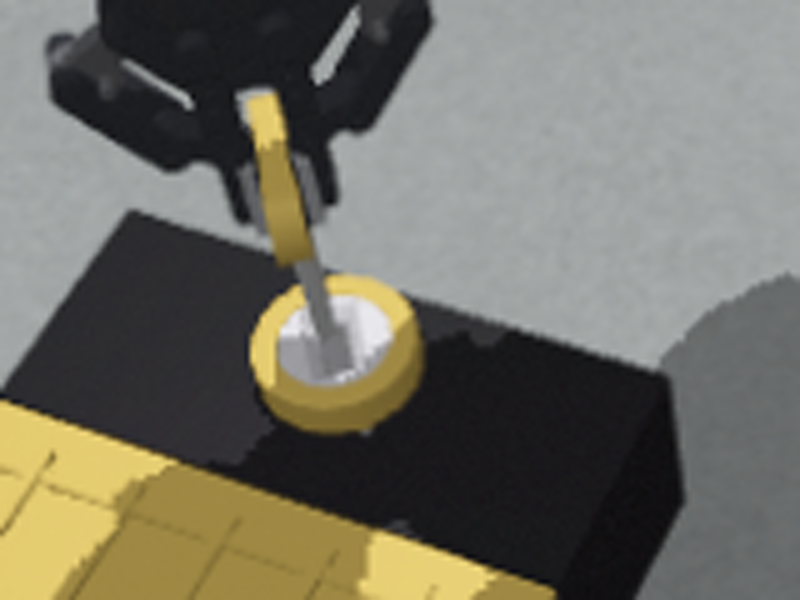

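The blade tip hangs over the slot centre at crop (330,355). I lower it.

>>> {"method": "arm_command", "body": {"fingers": [0,0,0,0,0,0,0,0,0], "travel": [[-0.0005,0.001,0.003],[-0.0005,0.001,0.006],[-0.0005,0.001,0.009],[-0.0005,0.001,0.012],[-0.0005,0.001,0.015],[-0.0005,0.001,0.018],[-0.0005,0.001,0.021],[-0.0005,0.001,0.022],[-0.0005,0.001,0.022]], "twist": [0,0,0,0,0,0,0,0,0]}}

```text
t: 7.6
eef_pos: [568.4, -175.5, 153.1]
orientation: [180.0, -0.0, -148.8]
ft_force: [0.4, -0.8, -0.3]
finger_gap: 10.5
grip_force: 78.5
```

Now about 10 mm in with no force, so I push home.

>>> {"method": "arm_command", "body": {"fingers": [0,0,0,0,0,0,0,0,0], "travel": [[0,0,0.004],[0,0,0.008],[0,0,0.012],[0,0,0.016],[0,0,0.019],[0,0,0.021],[0,0,0.023],[0,0,0.024],[0,0,0.024]], "twist": [0,0,0,0,0,0,0,0,0]}}

```text
t: 8.5
eef_pos: [568.4, -175.5, 129.2]
orientation: [180.0, 0.0, -148.8]
ft_force: [-1.0, -0.2, -0.7]
finger_gap: 10.6
grip_force: 78.5
```

>>> {"method": "arm_command", "body": {"fingers": [0,0,0,0,0,0], "travel": [[0,0,0.001],[0,0,0.002],[0,0,0.003],[0,0,0.003],[0,0,0.003],[0,0,0.003]], "twist": [0,0,0,0,0,0]}}

```text
t: 9.1
eef_pos: [568.8, -175.6, 127.9]
orientation: [-179.9, 0.1, -148.8]
ft_force: [-2.1, 1.2, 9.2]
finger_gap: 11.1
grip_force: 80.1
```

>>> {"method": "arm_command", "body": {"fingers": [0,0,0,0,0,0,0,0,0,0,0,0], "travel": [[0,0,0],[0,0,0],[0,-0.0002,0],[0,-0.0004,0],[0.0001,-0.0006,0],[0.0002,-0.0008,0],[0.0003,-0.001,0],[0.0004,-0.0011,0],[0.0005,-0.0013,0],[0.0006,-0.0014,0],[0.0008,-0.0016,0],[0.0009,-0.0017,0]], "twist": [0,0,0.1,0.2,0.3,0.4,0.5,0.6,0.7,0.8,0.9,1.0], "force": 115}}

```text
t: 10.3
eef_pos: [569.0, -176.7, 128.0]
orientation: [179.9, 0.1, 153.7]
ft_force: [-2.4, 4.3, 9.3]
finger_gap: 10.5
grip_force: 112.5
```

Run:
```python
from h import *
to([568,-178,128],125)
```

```text
travel [ 0.0003 -0.0016 -0.    ] twist 0.5007 deg 28.7 pos [ 569.  -176.7  128. ] [1.7994e+02 7.0000e-02 1.5369e+02] t 10.3 gap 10.544225471675157 F [-2.4  4.3  9.3] [0.73 0.54 0.17]
```

>>> {"method": "arm_command", "body": {"fingers": [0,0,0,0,0,0,0], "travel": [[0,-0.0002,0],[0,-0.0004,0],[0.0001,-0.0006,0],[0.0002,-0.0008,0],[0.0002,-0.0009,0],[0.0002,-0.0009,0],[0.0002,-0.0009,0]], "twist": [0.1,0.2,0.3,0.38,0.44,0.44,0.44]}}

```text
t: 11.0
eef_pos: [568.3, -177.3, 128.0]
orientation: [179.9, 0.0, 128.7]
ft_force: [-1.9, 4.0, 10.1]
finger_gap: 10.5
grip_force: 112.6
```

Run:
```python
from h import *
to([568,-178,128],125)
f=grab("scene");m=masks(f)["yel"].copy();m[:209]=0;m[:,220:]=0
p,_,_=cloud(f,m);print(np.percentile(p[:,2],[5,50,95,99]));p=p[(p[:,2]>60)&(p[:,0]<650)];print(np.percentile(p[:,2],[5,50,95]))
```

```text
travel [-0.0004 -0.0006 -0.    ] twist 0.0644 deg 3.7 pos [ 568.3 -177.3  128. ] [1.7991e+02 2.0000e-02 1.2869e+02] t 11.0 gap 10.473732768975038 F [-1.9  4.  10.1] [ 0.83  0.66 -0.02]
[ 92.76980555 103.70656216 110.28253333 111.77865231]
[ 89.02978342 108.81896262 111.5750115 ]
```

>>> {"method": "arm_command", "body": {"fingers": [0,0,0,0], "travel": [[0,0,0],[0,0,0],[0,0,0],[0,0,0]], "twist": [0.04,0.08,0.08,0.08]}}

```text
t: 11.45
eef_pos: [568.2, -177.4, 128.0]
orientation: [179.9, 0.0, 124.1]
ft_force: [-2.9, 4.1, 10.5]
finger_gap: 10.9
grip_force: 112.6
```

Run:
```python
from h import *
to([568,-178,128],125)
```

```text
travel [-0.0004 -0.0005 -0.    ] twist -0.0154 deg -0.9 pos [ 568.2 -177.4  128. ] [1.7993e+02 1.0000e-02 1.2412e+02] t 11.45 gap 10.850483121542535 F [-2.9  4.1 10.5] [0.8  0.67 0.08]
```

>>> {"method": "arm_command", "body": {"fingers": [0,0,0,0], "travel": [[0,0,0],[0,0,0],[0,0,0],[0,0,0]], "twist": [0.03,0.06,0.06,0.06]}}

```text
t: 11.85
eef_pos: [568.2, -177.3, 128.0]
orientation: [179.9, 0.0, 120.8]
ft_force: [-2.7, 3.7, 10.6]
finger_gap: 10.5
grip_force: 112.8
```

Run:
```python
from h import *
to([568,-178,128],121)
f=grab("scene");m=masks(f)["yel"].copy();m[:209]=0;m[:,220:]=0
p,_,_=cloud(f,m);print(np.percentile(p[:,2],[5,50,95,99]))
```

```text
travel [-0.0004 -0.0005 -0.    ] twist -0.0041 deg -0.2 pos [ 568.2 -177.3  128. ] [1.7994e+02 2.0000e-02 1.2077e+02] t 11.85 gap 10.54606503281434 F [-2.7  3.7 10.6] [0.71 0.65 0.74]
[ 92.95726668 104.22537024 111.35738308 112.90331981]
```

>>> {"method": "arm_command", "body": {"fingers": [0,0,0,0], "travel": [[0,0,0],[0,0,0],[0,0,0],[0,0,0]], "twist": [0.02,0.04,0.04,0.04]}}

```text
t: 12.3
eef_pos: [568.2, -177.3, 128.0]
orientation: [180.0, 0.0, 118.6]
ft_force: [-2.7, 3.7, 10.7]
finger_gap: 10.3
grip_force: 114.2
```

Run:
```python
from h import *
to([568,-178,128],121)
```

```text
travel [-0.0005 -0.0005 -0.    ] twist -0.0426 deg -2.4 pos [ 568.2 -177.3  128. ] [1.7996e+02 3.0000e-02 1.1856e+02] t 12.3 gap 10.273938198105943 F [-2.7  3.7 10.7] [0.71 0.64 1.32]
```

The stop is confirmed by the torque. I unload the twist, open part way and lift off.

>>> {"method": "arm_command", "body": {"fingers": [0,0,0.01,0.02,0.03,0.04,0.04,0.04,0.04,0.04,0.04,0.04], "travel": [[0,0,0],[0,0,-0.001],[0,0,-0.001],[0,0,-0.001],[0,0,-0.001],[0,0,-0.001],[0,0,-0.001],[0,0,-0.005],[0,0,-0.02],[0,0,-0.06],[0,0,-0.1],[0,0,-0.14]], "twist": [-0.04,-0.06,-0.06,-0.06,-0.06,-0.06,-0.06,-0.06,-0.06,-0.06,-0.06,-0.06], "force": 20}}

```text
t: 13.5
eef_pos: [567.8, -178.1, 268.1]
orientation: [180.0, -0.0, 121.8]
ft_force: [0.4, -0.4, 0.2]
finger_gap: 40.4
grip_force: 0.0
```

>>> {"method": "arm_command", "body": {"fingers": [0.04,0.04,0.04,0.04,0.04,0.04], "travel": [[0,0,-0.04],[0,0,-0.08],[0,0,-0.1],[0,0,-0.1],[0,0,-0.1],[0,0,-0.1]], "twist": [0,0,0,0,0,0]}}

```text
t: 14.1
eef_pos: [567.5, -177.9, 364.5]
orientation: [-179.9, -0.2, 121.8]
ft_force: [0.2, 0.2, -0.5]
finger_gap: 39.7
grip_force: 0.0
```

Run:
```python
from h import *
f=grab("wrist");save(f,"w4.png")
f=grab("scene")
a=cv2.resize(f["img"][130:340,40:320],(800,600),interpolation=cv2.INTER_CUBIC);cv2.imwrite("pics/s4.png",a[...,::-1])
p,u,v=cloud(f,masks(f)["yel"]);k=(p[:,0]<610)&(p[:,0]>520)&(p[:,1]<-120)&(p[:,2]>120);q=p[k];print(len(q),np.percentile(q,[1,50,99],axis=0).round(1).tolist());to([568,-178,128],121)
```

```text
468 [[550.6, -202.2, 131.2], [570.4, -172.5, 151.3], [590.9, -147.3, 162.5]]
travel [-0.0008  0.0007  0.2367] twist 0.0139 deg 0.8 pos [ 567.6 -178.   364.7] [-1.7991e+02 -1.4000e-01  1.2180e+02] t 14.2 gap 40.1533013223305 F [0.7 0.3 0.2] [ 0.02  0.02 -0.01]
```

View pics/s4.png

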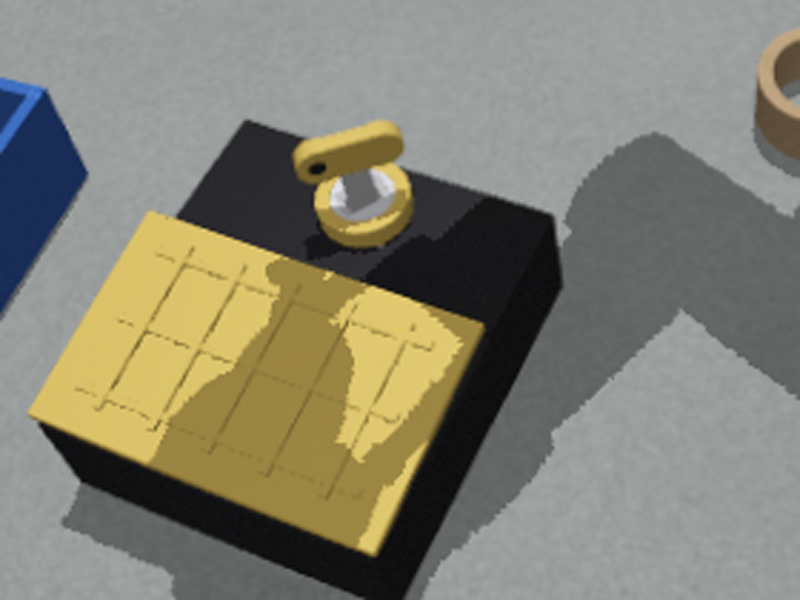

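View pics/w4.png

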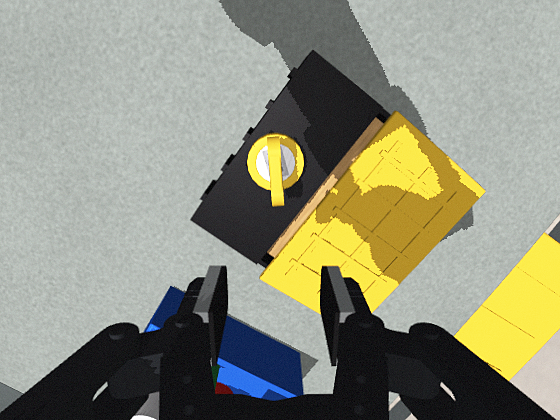

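The turned key stands in the lock at scene crop (350,150), upright and seated, with its head top at about 160 mm. The lid is ajar in the wrist view at (330,190), and the gripper is clear.

```bash
python3 -c "
from bench import job;print(job.job_done())"
```

```text
the job is handed in; nothing more can be done
None
```

The yellow key is fully home in the lock and turned to its stop, the lid is ajar, the gripper is clear, the blue key was left in the stand, and the job was handed in at about 14 s; no verdict came back.

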